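Find where the plate guide nips the feeler blade

TASK

The engraver's plate guide narrows along its length. Take the thin feeler blade out of its wooden stand, lower it upright into the wide open end of the guide's gap, and slide it along towards the narrow end until you feel it drag, nipped lightly between the two rails. Let go and leave it standing there on the bed as the mark, neither loose nor jammed: never force it, and leave the other things on the bench alone.

Things in the scene. Friction and masses are not known exactly. Their poses are not given: they have to be found in the camera images.
- blade: The feeler blade: steel leaf 40 long (its x) x 8 thick (y) x 42 mm high, under a black grip 36 (x) x 14 (y) x 40 mm (82 mm high in all, about 0.12 kg). Starts upright in the stand's slot; lift it 35 mm to clear. Origin: centre of the leaf's underside, z up. Take the grip across its 14 or its 36 mm, 44 to 80 mm above the origin. Either end may lead.
- stand: Fixed dark wooden block, 90 (x) x 56 (y) x 36 mm high, with a slot along its x, 44 x 10.4 mm and 28 mm deep, that holds the blade. Origin: centre of its underside.
- guide: The plate guide, fixed: aluminium bed 200 (its x) x 125 (y from -35 to 90) x 12 mm with two steel rails up to 36 mm above the bench. Origin: underside, at the wide open end, straight below the fixed rail's inner face. x runs along that face from the wide end (0) to the narrow end (200 mm), y across the gap to the sprung rail, z up; bed top at z = 12 mm.
- fence: The fixed rail: straight steel bar on the bed, inner face in the plane y = 0 (y -16 to 0, z 12 to 36 mm; same origin and axes as guide). A good nip is a force of 4 to 14 N between blade and this rail after letting go, best 8 N; 25 N is forcing it. Steel friction is about 0.6 (0.5 to 0.7), so the drag along the gap is about 1.2 x the nip when the blade bears on both rails.
- mouth (a point): Point on the bed's top in the wide end of the gap, 30 mm in and 7 mm from the fixed rail: a good place to lower the blade's middle. Axes as guide. The gap here is at least 17 mm.
- sprung (a point): Nominal middle of the sprung rail's inner face (x 100, y 12.8, z 24 mm of the guide). The face closes in by 0.10 mm per mm of x. Its true setting is shifted across by an unknown amount, up to 2.5 mm either way: this point does not show it. So a leaf on the fixed rail first touches with its leading end at x = 123 to 173 mm. It yields along y only, 8 N per mm, so 0.8 N of nip per mm slid on.
- thick_blade: Bystander: a like blade with a 12 mm leaf, lying flat on the bench. Origin: middle of the leaf's free edge.
- graver: Bystander: hand tool with a handle, 150 mm long, lying.
- blank: Bystander: brass plate 70 x 45 x 6 mm, flat.
- jar: Bystander: jar 48 mm across, 60 mm high.
- split_ring: Bystander: flat steel ring 36 mm across, 5 mm high.
- ball_vise: Bystander: heavy round dark steel vise block, 110 mm across, 90 mm high.
- cup: Bystander: white cup 70 mm across, 90 mm high.
Mind the look-alikes: they are no part of the job. What is shaped like the blade but orange is not meant.

How it is judged:
By the outcome, as a careful person would: the job done as asked, in the order asked, and still so for the second after the job is handed in, with the robot touching nothing.
It also fails if it takes over 54 s, if anything falls off the work surface, if the arm or the gripper's body presses on something with over 40 N, if the wrist force passes 120 N, or if a joint passes its speed limit or range.

ROBOT

A 7-joint arm with a two-finger parallel gripper is mounted at the origin on the work surface. World frame = base frame: x ahead of the robot, y to its left, z up, the work surface at z = 0. Lengths are in m, angles in rad, forces in N, time in s.
With the tool pointing down it reaches from about 0.4 to 0.9 m from the base axis. Payload 5.5 kg.
Tool frame: the origin (TCP) lies midway between the tips of the shut fingers; the grasp point (between the pads) lies 19 mm behind it; z points along the fingers, y is the line along which they close (so a half turn about z gives the same grasp; the last joint's range is limited). The gripper opens to 85 mm and grips with 20 to 120 N. Pads are 22 mm wide; open, the fingers measure 114 mm over their backs; the gripper's body (76 mm by 85 mm) begins 54 mm behind the grasp point. The pads swing forward as they close: fully open they stand 13 mm farther back than shut.
Start: joints at [-0.847, 0.501, -0.427, 1.55, 0.221, 1.138, -0.21], TCP at [0.289, 0.582, 0.231] pointing down, gripper open.
Joint ranges: [-2.88, 2.88], [-0.31, 2.03], [-1.54, 1.56], [0.2, 2.42], [-1.41, 4.55], [0.19, 2.02], [-2.57, 2.57]. Speed limits (rad/s): [2.57, 2.57, 3.14, 3.14, 3.14, 3.14, 3.14].

INTERFACE

Orientations are given as [roll, pitch, yaw] about the fixed x, y, z axes, in that order (R = Rz(yaw) Ry(pitch) Rx(roll)).
In Python, from bench import manip, cams, workorder gives the robot as it stands.
- The arm moves only by the tool apply_moves, never from a script. Its argument "plan" is a list that holds one entry, the list of rows, each a list of 7 numbers: the opening, from 0 (shut) to 1 (fully open), then the shift along the tool's x, y, z scaled (see below), then the turn, a rotation vector about the tool's x, y, z scaled (see below). A call has 1 to 12 rows; each row is the pose to reach, as a shift and turn from the pose commanded when the call began, along the tool's axes at that moment, turning the shorter way round; what a row does not reach only later rows make up. The controller multiplies each number of a shift by 20 cm and each number of a turn by 360 degrees. A row lasts 1/8 s, in which the tool goes at most 62.5 mm and 10.7 degrees, less where a joint would pass 70% of its speed; a pose out of reach is approached as far as the arm can. A call with a number of a shift or a turn outside -1 to 1 is refused whole. A call with a gripper value outside its range is refused whole. The fingers move at their own pace and stop on an object; "squeeze" is the grip in N (left out, the last holds). Time passes only in rows, so rows that repeat a pose let the fingers close. It gives the time, the measured TCP pose, the force, the opening and the grip force at its end, in the units of the state.
- manip.get_obs(): the state, without advancing time (a new reading comes with each control period).
- cams.camera(name): name is "side" or "top" or "wrist"; returns a dict with "image" (480x640x3 uint8, red, green, blue), "fx", "fy", "cx", "cy" (pixels), "k1" (the pictures are not rectified: a ray, as slopes to the right and down, at radius r is drawn at 1 + k1 r^2 times it, then the intrinsics apply), "origin" and "rotation" of the camera in the world; the wrist camera has in their place "hand_eye" (4x4, takes a point from camera to tool coordinates, whose origin is the TCP and whose axes are the flange's). Camera axes: x right, y down, z forward; pixel columns grow to the right and rows downward; lengths in m; the calibration is good to about 2 mm. A picture is of the moment at which its call begins: read the wrist's pose just before it. There is no depth.
- workorder.close_job(): hands the job in; it is judged then, once.
The state is a dict: "clock": time; "qpos": joint angles; "qd": joint speeds; "joint_torque": joint torques, N m; "eef_pos": TCP position; "tool_rot": TCP orientation; "contact_force": force on the tool from outside, world axes, zero at the start; "moment": the same for the moment, N m; "width": finger opening in m; "grip_force": force on a finger pad.
Only numpy, scipy, OpenCV 4.12 (cv2) and the standard library are available. Lean on these libraries where they do the work, as an engineer would, in place of code of your own. Each camera call takes 0.05 s, during which the arm holds its last target. There are 200 camera calls.

## Working session

There is one attempt and no reset: what is moved stays moved. The work goes in short steps, Python scripts to look and compute and a tool call to move; the robot and the scene stay as the last step left them, time stands still between calls to the robot, and variables do not carry over. Pictures are saved under pics/ and viewed, at most 10 in all, crops included, and the job is handed in when it is done.

Besides the shell and the picture viewer there is one more tool, called after ">>>" by a JSON object that holds its "fn" and its "kwargs", one argument or row to a line. apply_moves: Moves the arm, as the interface text tells. Shifts and turns lie within -1 to 1; 1 stands for 20 cm of shift or 360 degrees of turn. Its arguments: {"type":"object","properties":{"plan":{"type":"array","items":{"type":"array","items":{"type":"array","items":{"type":"number"}}}},"squeeze":{"type":"number"}},"required":["plan"]}

```bash
mkdir -p pics; cat > h.py <<'E'
import numpy as np, cv2
from scipy.spatial.transform import Rotation as R
from bench import manip, cams, workorder
def snap(n):
    o=manip.get_obs(); c=cams.camera(n)
    if n=="wrist":
        H=np.array(c["hand_eye"]); T=np.eye(4); T[:3,:3]=R.from_euler('xyz',o["tool_rot"]).as_matrix() if np.size(o["tool_rot"])==3 else np.array(o["tool_rot"]); T[:3,3]=o["eef_pos"]
        W=T@H; c["origin"]=W[:3,3]; c["rotation"]=W[:3,:3]
    return c
def ray(c,u,v):
    K=np.array([[c["fx"],0,c["cx"]],[0,c["fy"],c["cy"]],[0,0,1.]])
    p=cv2.undistortPoints(np.array([[[u,v]]],float),K,np.array([c["k1"],0,0,0.]))[0,0]
    return np.array(c["origin"]),np.array(c["rotation"])@np.array([p[0],p[1],1])
def onz(c,u,v,z):
    o,d=ray(c,u,v); return o+d*(z-o[2])/d[2]
def proj(c,P):
    q=np.array(c["rotation"]).T@(np.array(P)-np.array(c["origin"])); s=q[:2]/q[2]; s=s*(1+c["k1"]*(s@s))
    return np.array([c["fx"]*s[0]+c["cx"],c["fy"]*s[1]+c["cy"]])
def save(c,n): cv2.imwrite("pics/"+n+".png",c["image"][:,:,::-1])
E
python3 - <<'E'
from h import *
o=manip.get_obs(); print(o)
for n in("top","side"):
    c=snap(n); save(c,n); print(n,{k:v for k,v in c.items() if k!="image"}); np.save("pics/%s.npy"%n,c,allow_pickle=True)
E
```

```text
{'clock': 0.0, 'qpos': array([-0.84681222,  0.50183204, -0.42676931,  1.55146605,  0.22080128,
        1.13833194, -0.2102925 ]), 'qd': array([ 0.00046882, -0.00054557,  0.00085095, -0.00203467,  0.00076614,
       -0.00025377,  0.00019264]), 'joint_torque': array([-1.15395527e-03, -5.69497919e+01, -5.81638724e+00, -2.80951881e+01,
        1.07841199e-02,  1.17406916e-02,  1.28828071e-05]), 'eef_pos': array([0.28876071, 0.58154241, 0.23026067]), 'tool_rot': array([-3.13961140e+00, -4.22288939e-05,  2.68085540e+00]), 'contact_force': array([ 0.16670025, -0.39987514, -0.01735097]), 'moment': array([-0.06277277,  0.03257566,  0.01434676]), 'grip_force': 0.0, 'width': 0.08556686171972494}
top {'fx': 433.8697035897504, 'fy': 433.8697035897504, 'cx': 319.750638228201, 'cy': 236.70842557486947, 'k1': 0.029826464790327186, 'origin': array([ 0.41203355, -0.04889312,  1.17612063]), 'rotation': array([-3.02178410e+00,  1.56094241e-03, -1.59011086e+00])}
side {'fx': 465.57219351743026, 'fy': 465.57219351743026, 'cx': 315.29037262073496, 'cy': 242.2817787880394, 'k1': -0.00604617788919879, 'origin': array([ 0.40973137, -0.73868526,  0.76709534]), 'rotation': array([-2.36450257,  0.00374403, -0.18997171])}
```

View pics/top.png

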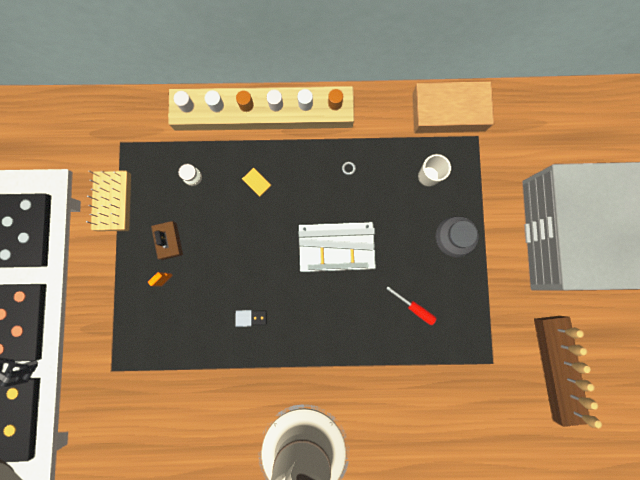

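View pics/side.png

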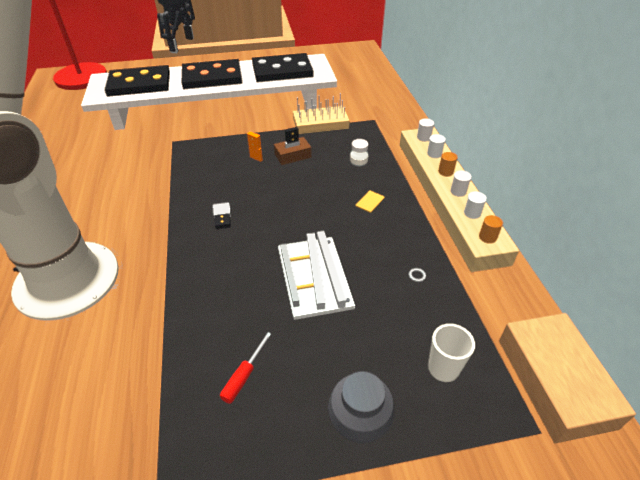

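Top: stand with blade at about (166,240), orange look-alike at (160,279), guide at (337,247), thick blade lying at (250,318). The side view shows the same layout. Next: enlarged crops.

```bash
sed -i 's/^    return c$/    if np.size(c["rotation"])==3: c["rotation"]=R.from_euler("xyz",c["rotation"]).as_matrix()\n    return c/' h.py
python3 - <<'E'
from h import *
c=snap("top"); I=c["image"][:,:,::-1]; s=snap("side")["image"][:,:,::-1]
a=cv2.resize(I[215:280,295:380],None,fx=9,fy=9,interpolation=cv2.INTER_CUBIC)[:580,:765]
b1=cv2.resize(I[215:265,145:185],(400,500),interpolation=cv2.INTER_CUBIC)
b2=cv2.resize(s[120:170,270:310],(400,500),interpolation=cv2.INTER_CUBIC)
cv2.imwrite("pics/g.png",a); cv2.imwrite("pics/b.png",np.hstack([b1,b2]))
print([onz(c,*p,0.036) for p in((166,240),(300,226),(374,223))])
E
```

```text
[array([0.54846201, 0.35561855, 0.036     ]), array([0.57894539, 0.00210327, 0.036     ]), array([ 0.58313946, -0.19447923,  0.036     ])]
```

View pics/g.png

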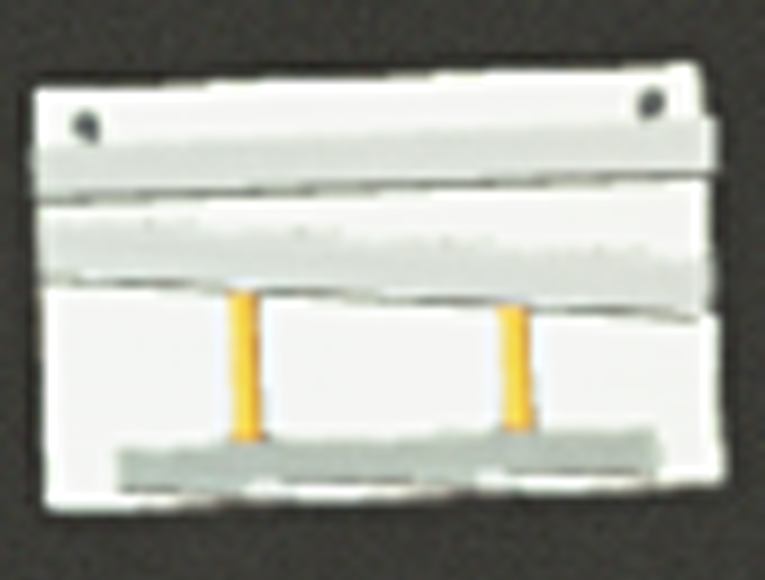

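View pics/b.png

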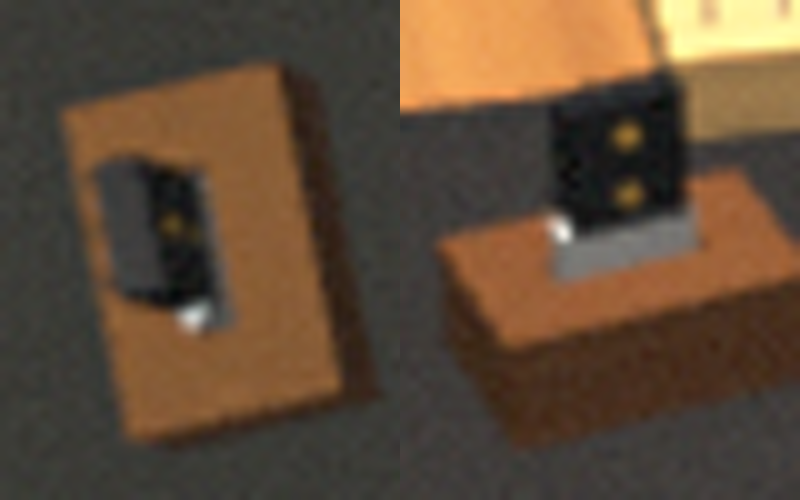

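The guide's fixed rail (with screws) is on the far side and its wide end is on the right, with its inner edge running crop (718,175)→(36,197). The stand's top corners in crop are (65,108), (275,62), (340,388), (128,440).

```bash
cat >> h.py <<'E'
def move(pos,yaw,o=None):
    "row numbers for target TCP pos, yaw(deg), pointing down"
    o=o or manip.get_obs(); M=R.from_euler('xyz',o["tool_rot"]); T=R.from_euler('xyz',[np.pi,0,np.deg2rad(yaw)])
    s=M.inv().apply(np.array(pos)-o["eef_pos"])/0.2; r=(M.inv()*T).as_rotvec()/(2*np.pi)
    print("row",np.round(s,4),np.round(r,4))
E
python3 - <<'E'
from h import *
c=snap("top")
P=[onz(c,145+x/10-.45,215+y/10-.45,.036) for x,y in((65,108),(275,62),(340,388),(128,440))]
P=np.array(P); print(P, P.mean(0))
d=(P[0]-P[3])+(P[1]-P[2]); print("yaw",np.degrees(np.arctan2(d[1],d[0])), np.linalg.norm(P[0]-P[3]),np.linalg.norm(P[0]-P[1]))
G=[onz(c,295+x/9-.44,215+y/9-.44,.036) for x,y in((718,173),(36,197))]; d=G[1]-G[0]; print(G,np.linalg.norm(d),np.degrees(np.arctan2(d[1],d[0])))
m=P.mean(0); move([m[0],m[1],.2],190.7)
w=snap("wrist"); print(w["hand_eye"],w["fx"],w["k1"])
E
```

```text
[[0.58824984 0.39575458 0.036     ]
 [0.59952986 0.34085189 0.036     ]
 [0.51249617 0.32203755 0.036     ]
 [0.49994049 0.37698068 0.036     ]] [0.55005409 0.35890617 0.036     ]
yaw 12.09935920923311 0.09028289904682653 0.05604948652044186
[array([ 0.55427866, -0.19438807,  0.036     ]), array([0.5510817 , 0.00630256, 0.036     ])] 0.2007160850392104 90.9126332819826
row [-1.6654 -0.418   0.1543] [-1.000e-04 -1.000e-04 -1.031e-01]
[[-8.40063331e-04 -9.59933301e-01 -2.80227320e-01  7.18505832e-02]
 [ 9.99999630e-01 -8.58056538e-04 -5.84738661e-05 -1.20683172e-04]
 [-1.84319873e-04 -2.80227266e-01  9.59933667e-01 -1.41348650e-01]
 [ 0.00000000e+00  0.00000000e+00  0.00000000e+00  1.00000000e+00]] 371.17391540415343 -0.06170240168657081
```

>>> {"fn": "apply_moves", "kwargs": {
  "plan": [
    [[0.6,-0.9,-0.22,0.05,0,0,-0.107],[0.6,-0.9,-0.22,0.05,0,0,-0.107],[0.6,-0.9,-0.22,0.05,0,0,-0.107],[0.6,-0.9,-0.22,0.05,0,0,-0.107],[0.6,-0.9,-0.22,0.05,0,0,-0.107]]
  ]
}}

```text
clock: 0.92
eef_pos: [0.4312, 0.4621, 0.2211]
tool_rot: [3.141, -0.001, -2.933]
contact_force: [-0.4, 0.9, -0.4]
width: 0.0513
grip_force: 0.0
```

```bash
python3 - <<'E'
from h import *
move([.550,.359,.2],192.1)
E
```

```text
row [-0.4742 -0.6275  0.1051] [ 0.0001 -0.0001 -0.0004]
```

>>> {"fn": "apply_moves", "kwargs": {
  "plan": [
    [[0.6,-0.474,-0.627,0.1,0,0,0],[0.6,-0.474,-0.627,0.1,0,0,0],[0.6,-0.474,-0.627,0.1,0,0,0],[0.6,-0.474,-0.627,0.1,0,0,0]]
  ]
}}

```text
clock: 1.42
eef_pos: [0.5517, 0.3575, 0.2005]
tool_rot: [-3.14, -0.0, -2.937]
contact_force: [-0.2, -0.5, -0.8]
width: 0.0513
grip_force: 0.0
```

```bash
python3 - <<'E'
from h import *
w=snap("wrist"); save(w,"w1"); o=manip.get_obs(); print(o["eef_pos"],o["tool_rot"])
import pickle; pickle.dump(w,open("w1.pkl","wb"))
E
```

```text
[0.54962872 0.36013389 0.20097944] [ 3.14127423e+00 -6.32550540e-04 -2.93279658e+00]
```

View pics/w1.png

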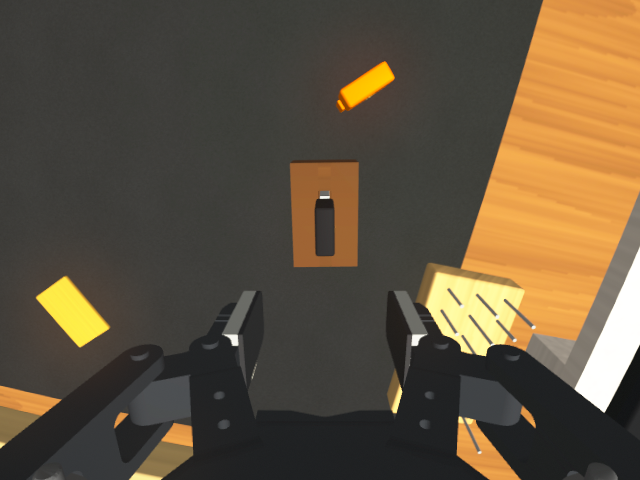

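Wrist view: blade grip top at about cols 316–334, rows 207–256, aligned with the image; stand rows 162–267, cols 291–358. Fingers straddle it.

```bash
python3 - <<'E'
from h import *
import pickle; w=pickle.load(open("w1.pkl","rb"))
I=w["image"]; 
S=np.array([onz(w,*p,.036) for p in((291,163),(358.5,162),(357,266.5),(294,267))]); print(S.mean(0)); d=S[0]-S[3]+S[1]-S[2]; print(np.degrees(np.arctan2(d[1],d[0])))
m=(I.max(2)<60).astype(np.uint8); m[:165]=0;m[265:]=0;m[:,:296]=0;m[:,354:]=0
n,l,s,cc=cv2.connectedComponentsWithStats(m); k=1+np.argmax(s[1:,4]); print(s[k])
x,y,W,H,_=s[k]
for r in range(y,y+H,4):
    q=np.where(l[r]==k)[0]; print(r,q.min(),q.max(),I[r,325],end=' | ')
for z in (.09,):
    for u,v in((325,y+H),(x,y+H-2),(x+W,y+H-2)): print(u,v,onz(w,u,v,z))
print(proj(w,[.55,.359,.036]))
E
```

```text
[0.5482459  0.35736078 0.036     ]
-167.87126200995877
[ 315  199   19   57 1006]
199 317 331 [39 35 31] | 203 316 332 [34 30 26] | 207 316 333 [36 31 28] | 211 315 333 [57 54 52] | 215 315 333 [58 54 53] | 219 315 333 [57 53 52] | 223 315 333 [57 54 52] | 227 315 333 [57 54 53] | 231 316 333 [58 54 53] | 235 316 333 [58 53 53] | 239 316 333 [57 53 52] | 243 316 333 [56 53 52] | 247 316 333 [56 54 52] | 251 316 333 [55 53 52] | 255 317 332 [53 48 45] | 325 256 [0.56468211 0.36069819 0.09      ]
315 254 [0.56465988 0.35339504 0.09      ]
334 254 [0.56189865 0.36668884 0.09      ]
[326.6053075  218.99110575]
```

```bash
python3 - <<'E'
from h import *
move([.547,.357,.051],192.1)
E
```

```text
row [ 0.0156 -0.0128  0.7499] [ 0.0001 -0.0001 -0.0004]
```

>>> {"fn": "apply_moves", "kwargs": {
  "plan": [
    [[0.5,0.016,-0.013,0.25,0,0,0],[0.5,0.016,-0.013,0.45,0,0,0],[0.5,0.016,-0.013,0.65,0,0,0],[0.5,0.016,-0.013,0.75,0,0,0],[0.5,0.016,-0.013,0.75,0,0,0],[0.1,0.016,-0.013,0.75,0,0,0],[0.1,0.016,-0.013,0.75,0,0,0],[0.0,0.016,-0.013,0.75,0,0,0],[0.0,0.016,-0.013,0.75,0,0,0],[0.0,0.016,-0.013,0.75,0,0,0]]
  ],
  "squeeze": 40
}}

```text
clock: 2.72
eef_pos: [0.5484, 0.3576, 0.0534]
tool_rot: [3.14, 0.003, -2.931]
contact_force: [-0.2, -0.9, 7.2]
width: 0.0136
grip_force: 41.4
```

>>> {"fn": "apply_moves", "kwargs": {
  "plan": [
    [[0.0,0,0,-0.05,0,0,0],[0.0,0,0,-0.12,0,0,0],[0.0,0,0,-0.22,0,0,0],[0.0,0,0,-0.32,0,0,0],[0.0,0,0,-0.45,0,0,0],[0.0,0,0,-0.45,0,0,0]]
  ]
}}

```text
clock: 3.48
eef_pos: [0.5488, 0.3584, 0.1448]
tool_rot: [3.139, 0.006, -2.93]
contact_force: [0.2, 0.7, -1.3]
width: 0.0137
grip_force: 40.5
```

```bash
python3 - <<'E'
from h import *
print(manip.get_obs()["contact_force"])
# guide frame from top estimate: origin, yaw 90.9
g=np.array([.5543,-.1944]); a=np.deg2rad(90.9); X=np.array([np.cos(a),np.sin(a)]); Y=np.array([-X[1],X[0]])
p=g+.03*X+.007*Y; print(p); move([*p,.143],90.9); move([*(.5*p+.5*np.array([.547,.357])),.143],140)
E
```

```text
[ 0.15743977  0.71235375 -1.32242368]
[ 0.54682964 -0.16451365]
row [ 5.585e-01 -2.554e+00  3.000e-04] [0.001  0.0003 0.2812]
row [ 0.2844 -1.2794  0.0047] [0.0007 0.0007 0.1448]
```

>>> {"fn": "apply_moves", "kwargs": {
  "plan": [
    [[0.0,0.1,-0.3,0,0,0,0.03],[0.0,0.15,-0.6,0,0,0,0.06],[0.0,0.2,-0.9,0,0,0,0.09],[0.0,0.2,-0.9,0,0,0,0.12],[0.0,0.2,-0.9,0,0,0,0.14],[0.0,0.2,-0.9,0,0,0,0.14]]
  ]
}}

```text
clock: 4.22
eef_pos: [0.5453, 0.1722, 0.1408]
tool_rot: [-3.141, -0.0, 2.475]
contact_force: [0.2, -0.7, -1.9]
width: 0.0136
grip_force: 40.6
```

```bash
python3 - <<'E'
from h import *
move([.5468,-.1645,.143],90.9)
E
```

```text
row [-1.0473 -1.3183 -0.0102] [-0.0002  0.      0.1414]
```

>>> {"fn": "apply_moves", "kwargs": {
  "plan": [
    [[0.0,-0.25,-0.3,0,0,0,0.03],[0.0,-0.45,-0.57,0,0,0,0.06],[0.0,-0.7,-0.88,0,0,0,0.09],[0.0,-0.7,-0.88,0,0,0,0.12],[0.0,-0.7,-0.88,0,0,0,0.1414],[0.0,-0.7,-0.88,0,0,0,0.1414]]
  ]
}}

```text
clock: 4.97
eef_pos: [0.5464, -0.0524, 0.1409]
tool_rot: [-3.141, -0.0, 1.588]
contact_force: [-0.2, 0.4, -2.3]
width: 0.0135
grip_force: 40.6
```

```bash
python3 - <<'E'
from h import *
move([.5468,-.1645,.143],90.9)
w=snap("wrist"); save(w,"w2")
import pickle; pickle.dump(w,open("w2.pkl","wb"))
E
```

```text
row [-0.5604 -0.0076 -0.0106] [-0.0001 -0.      0.0003]
```

View pics/w2.png

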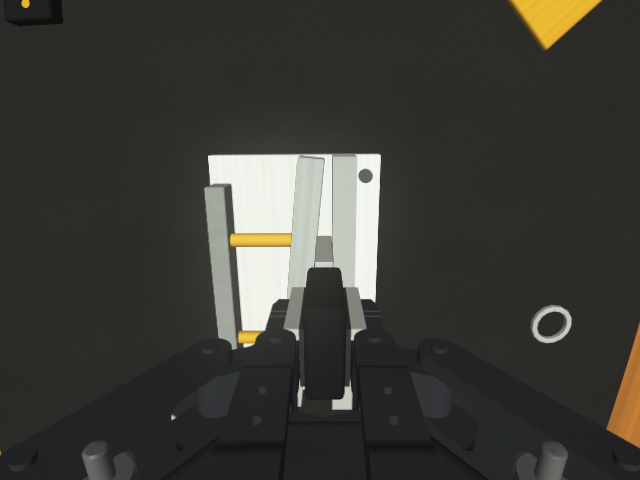

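Wrist view: fixed rail's inner top edge at about col 333 (row 157), sprung rail's inner edge from (324,158) slanting down-left to (~308,300); the leaf's front end shows at cols 315–333, rows 238–265.

```bash
python3 - <<'E'
from h import *
import pickle; w=pickle.load(open("w2.pkl","rb")); g=cv2.cvtColor(w["image"],cv2.COLOR_RGB2GRAY).astype(int)
for r in(160,170,185,200,215,230,250,270): print(r,list(g[r,308:362]))
E
```

```text
160 [np.int64(201), np.int64(200), np.int64(199), np.int64(199), np.int64(198), np.int64(196), np.int64(198), np.int64(202), np.int64(205), np.int64(207), np.int64(205), np.int64(202), np.int64(200), np.int64(198), np.int64(196), np.int64(176), np.int64(169), np.int64(242), np.int64(240), np.int64(238), np.int64(237), np.int64(239), np.int64(240), np.int64(240), np.int64(129), np.int64(197), np.int64(197), np.int64(197), np.int64(197), np.int64(198), np.int64(197), np.int64(197), np.int64(197), np.int64(197), np.int64(197), np.int64(197), np.int64(197), np.int64(197), np.int64(197), np.int64(197), np.int64(197), np.int64(198), np.int64(197), np.int64(197), np.int64(197), np.int64(197), np.int64(197), np.int64(197), np.int64(202), np.int64(228), np.int64(244), np.int64(243), np.int64(242), np.int64(243)]
170 [np.int64(200), np.int64(200), np.int64(198), np.int64(199), np.int64(197), np.int64(198), np.int64(201), np.int64(204), np.int64(206), np.int64(205), np.int64(204), np.int64(203), np.int64(203), np.int64(203), np.int64(191), np.int64(156), np.int64(242), np.int64(242), np.int64(2
[... 4687 characters left out ...]
4(52), np.int64(52), np.int64(52), np.int64(52), np.int64(51), np.int64(51), np.int64(51), np.int64(50), np.int64(51), np.int64(50), np.int64(50), np.int64(49), np.int64(50), np.int64(49), np.int64(49), np.int64(48), np.int64(48), np.int64(49), np.int64(48), np.int64(48), np.int64(48), np.int64(48), np.int64(48), np.int64(48), np.int64(47), np.int64(46), np.int64(48), np.int64(113), np.int64(200), np.int64(200), np.int64(201), np.int64(200), np.int64(200), np.int64(200), np.int64(201), np.int64(200), np.int64(200), np.int64(200), np.int64(200), np.int64(200), np.int64(200), np.int64(202), np.int64(236), np.int64(244), np.int64(243), np.int64(244), np.int64(244), np.int64(244), np.int64(244)]
```

```bash
python3 - <<'E'
from h import *
import pickle; w=pickle.load(open("w2.pkl","rb")); g=cv2.cvtColor(w["image"],cv2.COLOR_RGB2GRAY).astype(int)
print(g[148:162,345],g[148:162,312],w["cx"])
F=np.array([onz(w,332.5,r,.036) for r in(160,200,230)]); d=F[0]-F[2]; d/=np.linalg.norm(d); print(np.degrees(np.arctan2(d[1],d[0])),F[0],F[2])
Y=np.array([-d[1],d[0],0])
end=onz(w,340,154.7,.036); print("end",end)
Q=[]
for r,u in((160,322.7),(170,321.8),(185,320.5),(200,319.2),(215,317.6),(230,316.4)):
    P=onz(w,u,r,.036); x=200-1000*(end-P)@d; y=1000*(P-F[0])@Y; Q.append((x,y)); print(x,y, "shift",y-(12.8-.1*(x-100)))
print(np.polyfit(*np.array(Q).T,1))
o=end-.2*d; o+=((F[0]-o)@Y)*Y; print("guide origin",o); p=o+.03*d+.0065*Y; print(p)
# blade: leaf front end and grip
print("grip top edges at z", [onz(w,u,275,.176) for u in(308,342)])
E
```

```text
[ 54  55  55  55  55  96 140 133 161 190 195 197 197 197] [ 56  57  59  59  59  85 169 230 183 135 156 191 198 198] 324.48029159000123
91.28784407037755 [0.54990468 0.00183859 0.036     ] [ 0.55096435 -0.04529781  0.036     ]
end [0.5547     0.00531564 0.036     ]
196.66677568809746 6.386651214923356 shift 3.2533287837331013
190.20812682735234 7.022031592245882 shift 3.242844274981116
180.3598822421201 7.958736765660726 shift 3.1947249898727357
170.30874233972315 8.91595454355574 shift 3.1468287775280555
160.04313195265777 10.098216154585552 shift 3.302529349851329
149.54671259417105 11.03406712359146 shift 3.1887383830085643
[-0.09948019 25.93078051]
guide origin [ 0.55432402 -0.19474335  0.036     ]
[ 0.54715141 -0.16489702  0.036     ]
grip top edges at z [array([ 0.54003103, -0.02321297,  0.176     ]), array([ 0.55045385, -0.02303889,  0.176     ])]
```

```bash
python3 - <<'E'
from h import *
move([.5457,-.1648,.075],91.1); print(manip.get_obs()["contact_force"])
E
```

```text
row [-0.5656 -0.0146  0.3293] [-0.0001 -0.0001  0.0001]
[ 0.19261418  0.20624458 -1.90370165]
```

>>> {"fn": "apply_moves", "kwargs": {
  "plan": [
    [[0.0,-0.25,-0.007,0,0,0,0],[0.0,-0.5,-0.014,0,0,0,0],[0.0,-0.565,-0.015,0,0,0,0],[0.0,-0.565,-0.015,0.1,0,0,0],[0.0,-0.565,-0.015,0.2,0,0,0],[0.0,-0.565,-0.015,0.25,0,0,0],[0.0,-0.565,-0.015,0.25,0,0,0]]
  ]
}}

```text
clock: 5.9
eef_pos: [0.5449, -0.1642, 0.0905]
tool_rot: [-3.14, -0.001, 1.588]
contact_force: [-1.1, 0.3, -1.1]
width: 0.0138
grip_force: 40.7
```

```bash
python3 - <<'E'
from h import *
w=snap("wrist"); save(w,"w3"); o=manip.get_obs(); print(o["eef_pos"],o["contact_force"])
import pickle; pickle.dump(w,open("w3.pkl","wb"))
E
```

```text
[ 0.54543241 -0.16464702  0.09128105] [ 1.13921936 -0.53867425 -1.09688876]
```

View pics/w3.png

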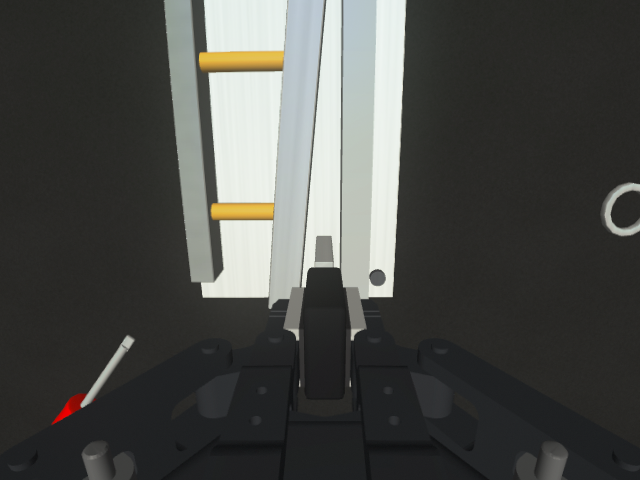

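Leaf (cols 315–333, row ~250) sits over the gap, between sprung rail edge ≈303 and fixed rail edge ≈341. Clear to lower.

>>> {"fn": "apply_moves", "kwargs": {
  "plan": [
    [[0.0,0,0,0.07,0,0,0],[0.0,0,0,0.12,0,0,0],[0.0,0,0,0.145,0,0,0],[0.0,0,0,0.145,0,0,0],[0.0,0,0,0.145,0,0,0]]
  ]
}}

```text
clock: 6.58
eef_pos: [0.5455, -0.1655, 0.0625]
tool_rot: [3.141, 0.0, 1.585]
contact_force: [0.0, -0.4, -1.3]
width: 0.0135
grip_force: 40.6
```

>>> {"fn": "apply_moves", "kwargs": {
  "plan": [
    [[0.0,0,0,0.01,0,0,0],[0.0,0,0,0.01,0,0,0],[0.0,0,0,0.01,0,0,0]]
  ]
}}

```text
clock: 6.95
eef_pos: [0.5453, -0.1655, 0.0604]
tool_rot: [3.141, 0.0, 1.585]
contact_force: [1.1, 1.6, -0.9]
width: 0.0134
grip_force: 40.7
```

>>> {"fn": "apply_moves", "kwargs": {
  "plan": [
    [[0.0,0,0,0.005,0,0,0],[0.0,0,0,0.005,0,0,0],[0.0,0,0,0.005,0,0,0]]
  ]
}}

```text
clock: 7.32
eef_pos: [0.5452, -0.1654, 0.0593]
tool_rot: [-3.142, -0.0, 1.585]
contact_force: [0.2, -0.4, -1.7]
width: 0.0135
grip_force: 40.6
```

>>> {"fn": "apply_moves", "kwargs": {
  "plan": [
    [[0.0,0,0,0.005,0,0,0],[0.0,0,0,0.005,0,0,0],[0.0,0,0,0.005,0,0,0]]
  ]
}}

```text
clock: 7.7
eef_pos: [0.5452, -0.1654, 0.0582]
tool_rot: [-3.142, -0.0, 1.585]
contact_force: [-0.2, -0.3, -1.5]
width: 0.0137
grip_force: 40.6
```

>>> {"fn": "apply_moves", "kwargs": {
  "plan": [
    [[0.0,0,0,0.003,0,0,0],[0.0,0,0,0.003,0,0,0],[0.0,0,0,0.003,0,0,0]]
  ]
}}

```text
clock: 8.07
eef_pos: [0.5453, -0.1654, 0.0577]
tool_rot: [-3.142, -0.0, 1.585]
contact_force: [0.8, 0.2, -0.2]
width: 0.0135
grip_force: 40.7
```

>>> {"fn": "apply_moves", "kwargs": {
  "plan": [
    [[0.0,0,0,0.002,0,0,0],[0.0,0,0,0.002,0,0,0],[0.0,0,0,0.002,0,0,0]]
  ]
}}

```text
clock: 8.45
eef_pos: [0.5453, -0.1654, 0.0574]
tool_rot: [3.141, 0.0, 1.585]
contact_force: [-1.0, 0.4, 1.3]
width: 0.0136
grip_force: 41.0
```

>>> {"fn": "apply_moves", "kwargs": {
  "plan": [
    [[0.0,0,0,0.001,0,0,0],[0.0,0,0,0.001,0,0,0],[0.0,0,0,0.001,0,0,0]]
  ]
}}

```text
clock: 8.82
eef_pos: [0.5454, -0.1655, 0.0574]
tool_rot: [3.141, -0.0, 1.585]
contact_force: [-2.0, 0.3, 4.6]
width: 0.0134
grip_force: 41.5
```

>>> {"fn": "apply_moves", "kwargs": {
  "plan": [
    [[0.0,0.1,0.006,0,0,0,0],[0.0,0.2,0.01,0,0,0,0],[0.0,0.2,0.01,0,0,0,0],[0.0,0.2,0.01,0,0,0,0]]
  ]
}}

```text
clock: 9.32
eef_pos: [0.5476, -0.121, 0.0574]
tool_rot: [3.141, -0.003, 1.589]
contact_force: [-0.6, 2.5, 6.6]
width: 0.0135
grip_force: 41.6
```

>>> {"fn": "apply_moves", "kwargs": {
  "plan": [
    [[0.0,0,0.004,0,0,0,0],[0.0,0,0.004,0,0,0,0],[0.0,0,0.004,0,0,0,0]]
  ]
}}

```text
clock: 9.7
eef_pos: [0.5477, -0.121, 0.0574]
tool_rot: [-3.141, -0.003, 1.589]
contact_force: [-1.5, 3.9, 7.9]
width: 0.0133
grip_force: 41.9
```

>>> {"fn": "apply_moves", "kwargs": {
  "plan": [
    [[0.0,0,0.005,-0.002,0,0,0],[0.0,0,0.005,-0.002,0,0,0],[0.0,0,0.005,-0.002,0,0,0]]
  ]
}}

```text
clock: 10.07
eef_pos: [0.5488, -0.1241, 0.0574]
tool_rot: [3.141, -0.001, 1.586]
contact_force: [-0.2, 1.9, 2.0]
width: 0.0135
grip_force: 41.2
```

>>> {"fn": "apply_moves", "kwargs": {
  "plan": [
    [[0.0,0,0.003,0,0,0,0],[0.0,0,0.003,0,0,0,0],[0.0,0,0.003,0,0,0,0]]
  ]
}}

```text
clock: 10.45
eef_pos: [0.5491, -0.1256, 0.0574]
tool_rot: [3.142, 0.0, 1.585]
contact_force: [0.2, 1.6, 2.4]
width: 0.0136
grip_force: 41.2
```

```bash
python3 - <<'E'
from h import *
o=manip.get_obs(); print(o["eef_pos"],o["contact_force"],o["tool_rot"],o["moment"])
E
```

```text
[ 0.54908574 -0.12560148  0.05737902] [0.24317346 1.62884433 2.37302413] [3.14158593e+00 1.10840215e-04 1.58471682e+00] [ 0.38077649  0.010385   -0.04284178]
```

>>> {"fn": "apply_moves", "kwargs": {
  "plan": [
    [[0.0,0,0.003,-0.0005,0,0,0],[0.0,0,0.003,-0.0005,0,0,0],[0.0,0,0.003,-0.0005,0,0,0]]
  ]
}}

```text
clock: 10.82
eef_pos: [0.5493, -0.1257, 0.0574]
tool_rot: [-3.141, 0.0, 1.585]
contact_force: [-1.0, 1.3, 2.4]
width: 0.0134
grip_force: 41.0
```

>>> {"fn": "apply_moves", "kwargs": {
  "plan": [
    [[0.0,0,0.003,0,0,0,0],[0.0,0,0.003,0,0,0,0],[0.0,0,0.003,0,0,0,0]]
  ]
}}

```text
clock: 11.2
eef_pos: [0.5496, -0.1257, 0.0574]
tool_rot: [-3.14, 0.0, 1.585]
contact_force: [-3.9, -0.2, 2.4]
width: 0.0135
grip_force: 41.1
```

>>> {"fn": "apply_moves", "kwargs": {
  "plan": [
    [[0.0,0,0.003,0,0,0,0],[0.0,0,0.003,0,0,0,0],[0.0,0,0.003,0,0,0,0]]
  ]
}}

```text
clock: 11.58
eef_pos: [0.5498, -0.1257, 0.0574]
tool_rot: [-3.14, 0.0, 1.585]
contact_force: [-4.9, -0.0, 3.7]
width: 0.0135
grip_force: 41.4
```

>>> {"fn": "apply_moves", "kwargs": {
  "plan": [
    [[0.0,0.03,-0.0015,0,0,0,0],[0.0,0.06,-0.0018,0,0,0,0],[0.0,0.1,-0.002,0,0,0,0],[0.0,0.14,-0.0022,0,0,0,0],[0.0,0.17,-0.0024,0,0,0,0],[0.0,0.17,-0.0024,0,0,0,0],[0.0,0.17,-0.0024,0,0,0,0]]
  ]
}}

```text
clock: 12.45
eef_pos: [0.549, -0.0922, 0.0574]
tool_rot: [-3.14, 0.001, 1.585]
contact_force: [-4.7, -1.7, 2.8]
width: 0.0135
grip_force: 41.3
```

>>> {"fn": "apply_moves", "kwargs": {
  "plan": [
    [[0.0,0.02,0,0,0,0,0],[0.0,0.04,0,0,0,0,0],[0.0,0.04,0,0,0,0,0],[0.0,0.04,0,0,0,0,0]]
  ]
}}

```text
clock: 12.95
eef_pos: [0.5489, -0.0847, 0.0574]
tool_rot: [-3.14, 0.001, 1.584]
contact_force: [-4.7, -2.9, 3.4]
width: 0.0137
grip_force: 41.2
```

>>> {"fn": "apply_moves", "kwargs": {
  "plan": [
    [[0.0,0.02,-0.002,-0.0005,0,0,0],[0.0,0.04,-0.002,-0.0005,0,0,0],[0.0,0.04,-0.002,-0.0005,0,0,0],[0.0,0.04,-0.002,-0.0005,0,0,0]]
  ]
}}

```text
clock: 13.45
eef_pos: [0.5487, -0.0754, 0.0574]
tool_rot: [-3.14, -0.0, 1.585]
contact_force: [-5.1, -1.9, 1.4]
width: 0.0138
grip_force: 40.9
```

>>> {"fn": "apply_moves", "kwargs": {
  "plan": [
    [[0.0,0.01,0,-0.0005,0,0,0],[0.0,0.03,0,-0.0005,0,0,0],[0.0,0.03,0,-0.0005,0,0,0],[0.0,0.03,0,-0.0005,0,0,0]]
  ]
}}

```text
clock: 13.95
eef_pos: [0.5486, -0.0691, 0.0574]
tool_rot: [-3.14, -0.0, 1.585]
contact_force: [-3.5, -1.3, 0.3]
width: 0.0135
grip_force: 40.7
```

>>> {"fn": "apply_moves", "kwargs": {
  "plan": [
    [[0.0,0.01,0,0,0,0,0],[0.0,0.02,0,0,0,0,0],[0.0,0.02,0,0,0,0,0],[0.0,0.02,0,0,0,0,0]]
  ]
}}

```text
clock: 14.45
eef_pos: [0.5485, -0.0654, 0.0574]
tool_rot: [-3.14, -0.0, 1.585]
contact_force: [-5.2, -2.2, -1.2]
width: 0.013
grip_force: 40.7
```

>>> {"fn": "apply_moves", "kwargs": {
  "plan": [
    [[0.0,0.01,-0.002,0,0,0,0],[0.0,0.02,-0.002,0,0,0,0],[0.0,0.02,-0.002,0,0,0,0],[0.0,0.02,-0.002,0,0,0,0]]
  ]
}}

```text
clock: 14.95
eef_pos: [0.5484, -0.061, 0.0575]
tool_rot: [-3.141, -0.0, 1.585]
contact_force: [-4.9, -0.5, -2.0]
width: 0.0138
grip_force: 40.5
```

>>> {"fn": "apply_moves", "kwargs": {
  "plan": [
    [[0.0,0.01,-0.001,0,0,0,0],[0.0,0.02,-0.001,0,0,0,0],[0.0,0.02,-0.001,0,0,0,0],[0.0,0.02,-0.001,0,0,0,0]]
  ]
}}

```text
clock: 15.45
eef_pos: [0.5483, -0.0573, 0.0578]
tool_rot: [-3.141, -0.0, 1.585]
contact_force: [-4.8, -0.8, -0.9]
width: 0.0138
grip_force: 40.6
```

>>> {"fn": "apply_moves", "kwargs": {
  "plan": [
    [[0.0,0.01,-0.001,0,0,0,0],[0.0,0.015,-0.001,0,0,0,0],[0.0,0.015,-0.001,0,0,0,0],[0.0,0.015,-0.001,0,0,0,0]]
  ]
}}

```text
clock: 15.95
eef_pos: [0.5482, -0.0543, 0.0578]
tool_rot: [3.142, -0.0, 1.585]
contact_force: [-5.7, -2.6, -0.3]
width: 0.0135
grip_force: 40.6
```

>>> {"fn": "apply_moves", "kwargs": {
  "plan": [
    [[0.0,0.0,-0.005,0.001,0,0,0],[0.0,0.0,-0.005,0.001,0,0,0],[0.0,0.0,-0.005,0.001,0,0,0]]
  ]
}}

```text
clock: 16.32
eef_pos: [0.5481, -0.0541, 0.0579]
tool_rot: [3.14, -0.0, 1.585]
contact_force: [-2.0, -0.9, -1.8]
width: 0.0132
grip_force: 40.6
```

>>> {"fn": "apply_moves", "kwargs": {
  "plan": [
    [[0.0,0.01,0,0.001,0,0,0],[0.0,0.015,0,0.001,0,0,0],[0.0,0.015,0,0.001,0,0,0],[0.0,0.015,0,0.001,0,0,0]]
  ]
}}

```text
clock: 16.82
eef_pos: [0.5477, -0.0512, 0.0576]
tool_rot: [3.141, -0.0, 1.585]
contact_force: [-0.1, -0.1, -1.1]
width: 0.0135
grip_force: 40.7
```

>>> {"fn": "apply_moves", "kwargs": {
  "plan": [
    [[0.0,0.01,0.001,0.001,0,0,0],[0.0,0.015,0.001,0.001,0,0,0],[0.0,0.015,0.001,0.001,0,0,0],[0.0,0.015,0.001,0.001,0,0,0]]
  ]
}}

```text
clock: 17.32
eef_pos: [0.5476, -0.0483, 0.0574]
tool_rot: [3.141, -0.0, 1.585]
contact_force: [0.2, 0.3, 0.8]
width: 0.0131
grip_force: 41.0
```

>>> {"fn": "apply_moves", "kwargs": {
  "plan": [
    [[0.0,0.005,0,0,0,0,0],[0.0,0.01,0,0,0,0,0],[0.0,0.01,0,0,0,0,0],[0.0,0.01,0,0,0,0,0]]
  ]
}}

```text
clock: 17.82
eef_pos: [0.5475, -0.0466, 0.0574]
tool_rot: [3.141, 0.0, 1.585]
contact_force: [0.4, -1.7, 1.7]
width: 0.0136
grip_force: 41.2
```

>>> {"fn": "apply_moves", "kwargs": {
  "plan": [
    [[0.0,0.005,0,0,0,0,0],[0.0,0.01,0,0,0,0,0],[0.0,0.01,0,0,0,0,0],[0.0,0.01,0,0,0,0,0]]
  ]
}}

```text
clock: 18.32
eef_pos: [0.5476, -0.0445, 0.0574]
tool_rot: [3.141, 0.0, 1.585]
contact_force: [0.0, -2.4, 5.2]
width: 0.0135
grip_force: 41.5
```

>>> {"fn": "apply_moves", "kwargs": {
  "plan": [
    [[0.0,0.005,0,-0.0012,0,0,0],[0.0,0.01,0,-0.0012,0,0,0],[0.0,0.01,0,-0.0012,0,0,0],[0.0,0.01,0,-0.0012,0,0,0]]
  ]
}}

```text
clock: 18.82
eef_pos: [0.5475, -0.0421, 0.0574]
tool_rot: [3.141, -0.0, 1.585]
contact_force: [3.3, -0.9, 0.4]
width: 0.0134
grip_force: 41.0
```

>>> {"fn": "apply_moves", "kwargs": {
  "plan": [
    [[0.0,0.005,0,0,0,0,0],[0.0,0.01,0,0,0,0,0],[0.0,0.01,0,0,0,0,0],[0.0,0.01,0,0,0,0,0]]
  ]
}}

```text
clock: 19.32
eef_pos: [0.5474, -0.0402, 0.0574]
tool_rot: [3.141, -0.0, 1.585]
contact_force: [3.6, -0.9, -0.7]
width: 0.0134
grip_force: 40.7
```

>>> {"fn": "apply_moves", "kwargs": {
  "plan": [
    [[0.0,0.005,0.001,0,0,0,0],[0.0,0.01,0.001,0,0,0,0],[0.0,0.01,0.001,0,0,0,0],[0.0,0.01,0.001,0,0,0,0]]
  ]
}}

```text
clock: 19.82
eef_pos: [0.5475, -0.0383, 0.0575]
tool_rot: [3.141, -0.0, 1.585]
contact_force: [3.8, -1.4, -1.4]
width: 0.0136
grip_force: 40.7
```

>>> {"fn": "apply_moves", "kwargs": {
  "plan": [
    [[0.0,0.005,0.001,0,0,0,0],[0.0,0.01,0.001,0,0,0,0],[0.0,0.01,0.001,0,0,0,0],[0.0,0.01,0.001,0,0,0,0]]
  ]
}}

```text
clock: 20.32
eef_pos: [0.5476, -0.0364, 0.0575]
tool_rot: [3.141, -0.0, 1.585]
contact_force: [3.9, -2.0, -1.9]
width: 0.0136
grip_force: 40.8
```

>>> {"fn": "apply_moves", "kwargs": {
  "plan": [
    [[0.0,0.005,0,0,0,0,0],[0.0,0.01,0,0,0,0,0],[0.0,0.01,0,0,0,0,0],[0.0,0.01,0,0,0,0,0]]
  ]
}}

```text
clock: 20.82
eef_pos: [0.5475, -0.0347, 0.0574]
tool_rot: [3.142, 0.0, 1.585]
contact_force: [3.8, -3.0, -0.1]
width: 0.0136
grip_force: 40.8
```

>>> {"fn": "apply_moves", "kwargs": {
  "plan": [
    [[0.0,0.005,0.002,0.0005,0,0,0],[0.0,0.01,0.003,0.0005,0,0,0],[0.0,0.01,0.003,0.0005,0,0,0],[0.0,0.01,0.003,0.0005,0,0,0]]
  ]
}}

```text
clock: 21.32
eef_pos: [0.5476, -0.0338, 0.0574]
tool_rot: [-3.141, 0.001, 1.584]
contact_force: [2.7, -5.1, 2.0]
width: 0.0141
grip_force: 41.0
```

>>> {"fn": "apply_moves", "kwargs": {
  "plan": [
    [[0.0,0.005,0.001,0.0005,0,0,0],[0.0,0.005,0.001,0.0005,0,0,0],[0.0,0.005,0.001,0.0005,0,0,0],[0.0,0.005,0.001,0.0005,0,0,0]]
  ]
}}

```text
clock: 21.82
eef_pos: [0.5476, -0.0336, 0.0574]
tool_rot: [-3.14, 0.002, 1.584]
contact_force: [1.5, -6.1, 2.8]
width: 0.0137
grip_force: 41.4
```

>>> {"fn": "apply_moves", "kwargs": {
  "plan": [
    [[0.0,0.005,0,-0.0008,0,0,0],[0.0,0.008,0,-0.0008,0,0,0],[0.0,0.008,0,-0.0008,0,0,0],[0.0,0.008,0,-0.0008,0,0,0]]
  ]
}}

```text
clock: 22.32
eef_pos: [0.5475, -0.032, 0.0575]
tool_rot: [-3.14, 0.002, 1.584]
contact_force: [0.8, -7.1, 1.3]
width: 0.0133
grip_force: 41.1
```

>>> {"fn": "apply_moves", "kwargs": {
  "plan": [
    [[0.0,0.005,0.0005,0,0,0,0],[0.0,0.008,0.0005,0,0,0,0],[0.0,0.008,0.0005,0,0,0,0],[0.0,0.008,0.0005,0,0,0,0]]
  ]
}}

```text
clock: 22.82
eef_pos: [0.5474, -0.0311, 0.0575]
tool_rot: [-3.14, 0.003, 1.583]
contact_force: [2.0, -6.8, 1.8]
width: 0.0134
grip_force: 41.3
```

>>> {"fn": "apply_moves", "kwargs": {
  "plan": [
    [[0.0,0.005,0.0005,-0.0003,0,0,0],[0.0,0.01,0.0005,-0.0003,0,0,0],[0.0,0.01,0.0005,-0.0003,0,0,0],[0.0,0.01,0.0005,-0.0003,0,0,0]]
  ]
}}

```text
clock: 23.32
eef_pos: [0.5472, -0.0295, 0.0577]
tool_rot: [-3.139, 0.003, 1.583]
contact_force: [1.9, -8.8, 4.9]
width: 0.0135
grip_force: 41.6
```

```bash
python3 - <<'E'
from h import *
w=snap("wrist"); save(w,"w4"); o=manip.get_obs(); print(o["eef_pos"],o["contact_force"],o["moment"])
import pickle; pickle.dump(w,open("w4.pkl","wb"))
E
```

```text
[ 0.54725049 -0.02947183  0.05767456] [ 1.37030177 -8.76796766  4.3322194 ] [-2.20219579 -0.26041506 -0.02058448]
```

View pics/w4.png

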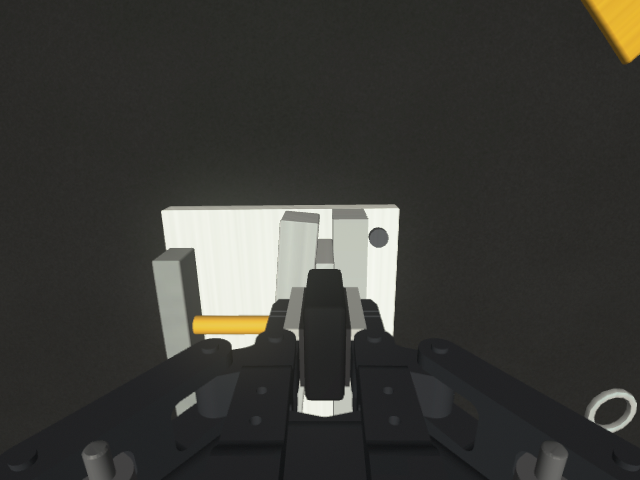

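Leaf (cols 315–333, row ~250) sits flush against the fixed rail edge (col 333), and the sprung rail bears on it. I'll unload the arm, then release.

>>> {"fn": "apply_moves", "kwargs": {
  "plan": [
    [[0.0,-0.006,0,0,0,0,0],[0.0,-0.012,0,0,0,0,0],[0.0,-0.012,0,0,0,0,0]]
  ]
}}

```text
clock: 23.75
eef_pos: [0.5473, -0.0297, 0.0576]
tool_rot: [-3.14, 0.001, 1.584]
contact_force: [-0.8, -5.8, 5.4]
width: 0.0132
grip_force: 41.8
```

>>> {"fn": "apply_moves", "kwargs": {
  "plan": [
    [[0.0,-0.01,0,0,0,0,0],[0.0,-0.018,0,0,0,0,0],[0.0,-0.018,0,0,0,0,0]]
  ]
}}

```text
clock: 24.12
eef_pos: [0.5473, -0.0302, 0.0575]
tool_rot: [-3.139, -0.002, 1.586]
contact_force: [0.5, 0.4, 5.3]
width: 0.0136
grip_force: 41.8
```

>>> {"fn": "apply_moves", "kwargs": {
  "plan": [
    [[0.3,0,0,0,0,0,0],[0.4,0,0,0,0,0,0],[0.5,0,0,0,0,0,0],[0.5,0,0,0,0,0,0]]
  ],
  "squeeze": 20
}}

```text
clock: 24.62
eef_pos: [0.5482, -0.0321, 0.0573]
tool_rot: [-3.141, -0.0, 1.585]
contact_force: [0.6, -0.3, 0.3]
width: 0.0427
grip_force: 0.0
```

```bash
python3 - <<'E'
from h import *
w=snap("wrist"); save(w,"w5"); o=manip.get_obs(); print(o["eef_pos"],o["contact_force"],o["moment"])
import pickle
for n in("w4","w5"):
    if n=="w5": pickle.dump(w,open("w5.pkl","wb"))
    v=pickle.load(open(n+".pkl","rb")); g=cv2.cvtColor(v["image"],cv2.COLOR_RGB2GRAY).astype(int)
    for r in (222,248,256): print(n,r,' '.join(map(str,g[r,305:345])))
    print(' '.join(map(str,g[230:275,324])))
E
```

```text
[ 0.54829677 -0.03213336  0.05731273] [ 0.30912974  0.3350016  -0.3055555 ] [ 0.00681182 -0.03348801  0.03272515]
w4 222 172 169 162 149 145 141 134 131 130 128 125 124 125 111 209 239 239 240 240 238 237 235 236 237 238 238 238 166 166 194 194 194 194 194 194 194 194 194 194 194
w4 248 201 204 203 202 202 200 200 201 201 201 180 145 125 130 131 131 130 130 131 131 131 131 132 131 130 128 128 116 168 195 195 195 195 195 195 195 195 195 195 195
w4 256 203 203 202 201 201 200 200 201 201 192 162 126 129 130 131 130 131 131 131 131 132 133 132 132 131 130 128 121 126 196 196 195 196 196 195 195 196 196 196 196
239 239 239 239 239 239 239 239 220 130 129 130 130 131 131 131 131 131 131 131 131 131 132 131 132 132 131 131 131 131 131 132 132 165 208 210 210 206 201 46 46 47 46 45 46
w5 222 201 202 201 199 198 199 199 200 199 200 174 132 239 238 239 239 239 238 237 236 235 236 237 238 238 167 166 194 194 194 194 194 194 194 195 195 194 195 194 194
w5 248 202 200 200 200 200 200 200 198 165 112 130 131 131 131 131 131 131 132 132 132 133 133 131 129 128 118 142 195 194 195 195 195 195 194 195 194 194 195 194 195
w5 256 201 201 199 200 200 200 202 173 118 127 132 131 131 131 132 131 132 132 133 133 134 133 132 131 129 126 116 195 194 195 195 195 195 195 194 195 195 195 195 195
236 236 237 236 189 130 131 131 131 131 131 132 132 132 132 132 133 132 132 132 133 133 133 133 133 133 133 134 139 213 208 205 202 199 115 46 46 47 46 47 47 46 46 46 45
```

View pics/w5.png

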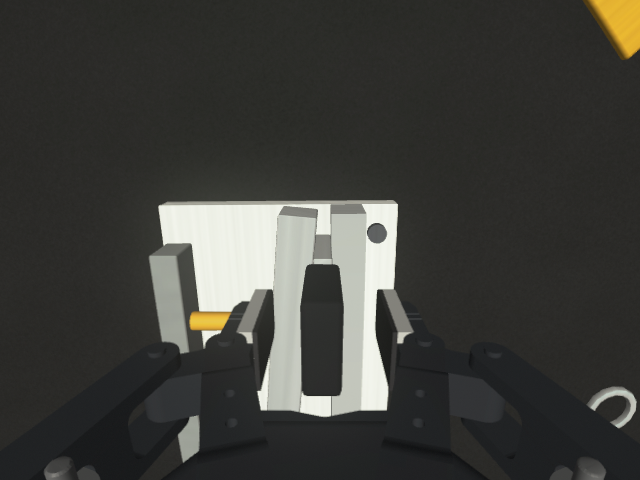

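Released; the blade stands upright in the gap (leaf cols 313–331), fingers clear. I'll cross-check the sprung rail's displacement against the earlier view.

```bash
python3 - <<'E'
from h import *
import pickle
def edges(row,lo,mid,hi):  # bright bed gap: top-face edges at half-level toward dark side
    return row
w=pickle.load(open("w2.pkl","rb")); v=pickle.load(open("w5.pkl","rb"))
def gap(c,r,us,uf):
    a=onz(c,us,r,.036); b=onz(c,uf,r,.036); return a[1],1000*(b[0]-a[0])
for r,u in((160,322.7),(170,321.8),(185,320.5),(200,319.2),(215,317.6),(230,316.4)): print("before",gap(w,r,u,332.5))
g=cv2.cvtColor(v["image"],cv2.COLOR_RGB2GRAY).astype(int)
for r in(218,222,226,230): print(r,' '.join(map(str,g[r,308:336])))
E
```

```text
before (np.float64(0.0017302068672940228), np.float64(6.385828268072324))
before (np.float64(-0.004741090857979486), np.float64(7.019698208885483))
before (np.float64(-0.014607900439598122), np.float64(7.955018403313474))
before (np.float64(-0.024678015112498265), np.float64(8.911921572868685))
before (np.float64(-0.034967604006024895), np.float64(10.094939703500728))
before (np.float64(-0.045482405433635464), np.float64(11.032705151834632))
218 200 206 204 202 203 201 198 172 118 207 238 238 240 239 238 236 236 235 236 237 238 238 166 166 194 194 194 194
222 199 198 199 199 200 199 200 174 132 239 238 239 239 239 238 237 236 235 236 237 238 238 167 166 194 194 194 194
226 200 199 199 199 200 200 195 162 128 239 239 238 240 240 238 237 236 235 236 237 238 238 209 167 194 194 194 194
230 200 198 199 199 200 200 183 156 201 239 239 238 240 240 238 237 236 235 236 237 238 238 209 166 194 194 194 194
```

```bash
python3 - <<'E'
from h import *
import pickle
v=pickle.load(open("w5.pkl","rb"))
for r,u in((218,314.8),(222,314.6),(226,314.2),(230,313.9)):
    a=onz(v,u,r,.036); b=onz(v,331.5,r,.036); x=a[1]; g=1000*(b[0]-a[0]); p=6.386+(.00173-x)*1000*.0995; print(x,g,"displ",g-p)
for r in(234.7,): print("leaf lead y",onz(v,323,r,.054-.0))
E
```

```text
0.002227404551865028 7.490325580380541 displ 1.1538173332911112
0.0003835542313235449 7.602932304425103 displ 1.0829609504417954
-0.0014725666005062851 7.806588878862875 displ 1.101933502112499
-0.003339366112913529 7.96633713828665 displ 1.075935210051754
leaf lead y [ 0.54643165 -0.00055271  0.054     ]
```

Displacement ≈1.1 mm gives a nip of ≈8.8 N, which agrees with the drag. Retreating.

>>> {"fn": "apply_moves", "kwargs": {
  "plan": [
    [[0.5,0,0,-0.05,0,0,0],[0.5,0,0,-0.2,0,0,0],[0.5,0,0,-0.45,0,0,0],[0.5,0,0,-0.7,0,0,0],[0.5,0,0,-0.7,0,0,0],[0.5,0,0,-0.7,0,0,0]]
  ]
}}

```text
clock: 25.42
eef_pos: [0.5482, -0.0322, 0.1978]
tool_rot: [3.141, -0.0, 1.585]
contact_force: [-0.3, -0.5, -0.5]
width: 0.0426
grip_force: 0.0
```

```bash
python3 - <<'E'
from h import *
w=snap("wrist"); save(w,"w6")
E
```

```text
(no output)
```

View pics/w6.png

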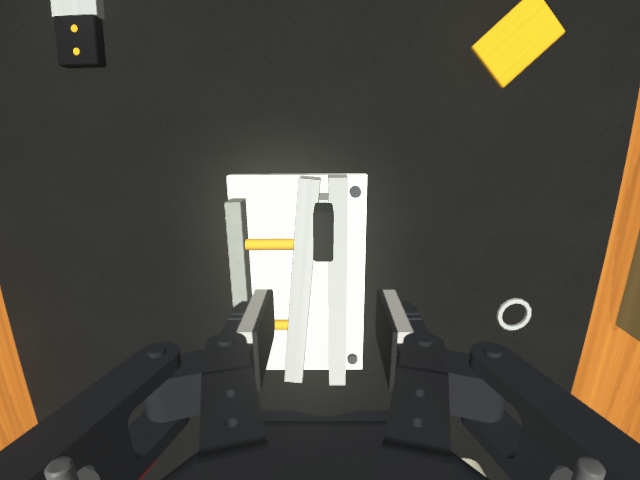

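The blade stands upright, nipped at (323,232) between the rails, with the gripper clear.

```bash
python3 -c "
from bench import workorder; print(workorder.close_job())"
```

```text
the job is handed in; nothing more can be done
None
```

The feeler blade is standing upright on the bed, nipped between the rails at an estimated 8–9 N; the gripper is clear, and I handed the job in at about 25 s (no verdict came back).

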